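# Close the setting-ring drawer of a gauge case

### The arm

A 7-joint arm with a two-finger parallel gripper is mounted at the origin on the work surface. World frame = base frame: x ahead of the robot, y to its left, z up, the work surface at z = 0. Lengths are in m, angles in rad, forces in N, time in s.
With the tool pointing down it reaches from about 0.4 to 0.85 m from the base axis. Payload 10.4 kg.
Tool frame: the origin (TCP) lies between the finger pads; the fingertips stand 11 mm ahead of it and the grasp point (between the pads) lies 8 mm behind it (tip_reach is the distance from the TCP to the fingertips, in m); z points along the fingers, y is the line along which they close (so a half turn about z gives the same grasp; the last joint's range is limited). The gripper opens to 85 mm and grips with 20 to 120 N. Pads are 22 mm wide; open, the fingers measure 114 mm over their backs; the gripper's body (76 mm by 85 mm) begins 54 mm behind the grasp point. The pads swing forward as they close: fully open they stand 13 mm farther back than shut.
Start: joints at [-1.184, 0.332, -0.065, 1.46, 0.022, 1.35, -0.088], TCP at [0.249, 0.573, 0.242] pointing down, gripper open.
Joint ranges: [-2.6, 2.6], [-0.5, 2.12], [-1.47, 1.34], [0.16, 2.42], [-1.27, 4.41], [0.06, 2.06], [-2.6, 2.6]. Speed limits (rad/s): [2.22, 2.22, 2.79, 2.79, 3.14, 3.14, 3.14].

### API

Orientations are given as a unit quaternion [x, y, z, w].
In Python, from workcell import * gives the robot as it stands.
- The arm moves only by the shell command python3 -m inch 'ROWS' [OPENING] [FORCE]. ROWS is JSON, a list of rows, each an object with "slide": the shift along the world's x, y, z in m, a list of three; "yaw": the turn about the world's z in rad. A call has 1 to 20 rows; each row is the pose to reach, as a shift and turn from the pose commanded when the call began; what a row does not reach only later rows make up. A row lasts 1/12 s, in which the tool goes at most 41.7 mm and 7.16 degrees, less where a joint would pass 70% of its speed; a pose out of reach is approached as far as the arm can. A call with a gripper value outside its range is refused whole. OPENING is the closure in counts, from 0 (fully open) to 255 (shut), set as the call begins (- or left out, the last holds). The fingers move at their own pace and stop on an object; FORCE is the grip in N (left out, the last holds). Time passes only in rows, so rows that repeat a pose let the fingers close. It gives the time, the measured TCP pose, the force, the opening and the grip force at its end, in the units of the state.
- get_obs(): the state, without advancing time (a new reading comes with each control period).
- camera(name): name is "scene" or "top" or "wrist"; returns a dict with "frame" (400x640x3 uint8, red, green, blue), "fx", "fy", "cx", "cy" (pixels), "extrinsics" (4x4, takes a point from world to camera coordinates). Camera axes: x right, y down, z forward; pixel columns grow to the right and rows downward; lengths in m; the calibration is good to about 2 mm. The wrist camera is an equidistant fisheye: a pixel r from the principal point sees the ray r / f radians off the axis. A picture is of the moment at which its call begins. There is no depth.
- hand_in(): hands the job in; it is judged then, once.
The state is a dict: "clock": time; "joint_pos": joint angles; "joint_velocities": joint speeds; "tau": joint torques, N m; "position": TCP position; "ee_rot": TCP orientation; "ft_force": force on the tool from outside, world axes, zero at the start; "torque": the same for the moment, N m; "grip_width": opening from 0.0 (shut) to 1.0 (fully open); "grasp_force": force on a finger pad.
Only numpy, scipy, OpenCV 4.12 (cv2) and the standard library are available. Lean on these libraries where they do the work, as an engineer would, in place of code of your own. Each camera call takes 0.05 s, during which the arm holds its last target. There are 200 camera calls.

### The job

Two identical gauge cases stand on the inspection bench with their drawers pulled open. Push the drawer that holds the round setting ring fully home until it clicks into its detent, with the ring still lying flat inside, and leave the other drawer (with the rectangular gauge block) open as it is.

Things in the scene. Friction and masses are not known exactly. Their poses are not given: they have to be found in the camera images.
- ring_drawer (a joint): Opening of the drawer holding the setting ring (m): 0 = fully home at a firm stop, 0.07 to 0.11 at the start, growing as it comes out towards the robot. Slides level, about 1 N friction; from 20 to 10 mm out a spring catch resists with about 4 N, then pulls it in and holds it. Left 9 to 20 mm out it is not seated.
- ring_drawer_pull (a point): Middle of the robot-side face of the dark steel pull strip (70 long, 12 tall, 12 mm proud) on the ring drawer's grey front panel (148 wide, 10 to 84 mm above the bench); 51 mm above the bench, moves with the drawer. x points level in the closing direction, away from the robot, up to 9 degrees askew; y along the strip, z up.
- ring_gauge_center (a point): Centre of the loose steel setting ring (44 mm outside, 24 bore, 16 tall) lying flat on its drawer's floor (25 mm above the bench), uncovered behind the front panel; z is its axis. It rides along with the drawer. The drawer is an aluminium tray 136 wide, 172 long, rims 67 mm above the bench.
- block_drawer_pull (a point): The same point on the other drawer, which holds a loose rectangular steel gauge block (30 x 50 x 14 mm). The two equal white steel cases (fixed, 150 wide, 188 deep, 86 mm tall, nothing on top) stand side by side, either way round; with the drawer home its panel's outer face is 12 mm in front of the case's edge.
There are look-alikes about, which are no part of the job. Leave any turquoise look-alike of the part that bears ring_gauge_center alone.

How it is judged:
At the end, for the whole second after the job is handed in: The ring drawer is seated in its detent, within 6 mm of fully home; the ring lies flat (within 14 degrees) on that drawer's floor; the other drawer is within 15 mm of where it started (value of joint ring_drawer below 0.006 m and angle between ring_gauge_center's own z axis and vertical below 0.25 rad and x of ring_gauge_center in the frame of ring_drawer_pull between 0.024 and 0.2 m and height (world z) of ring_gauge_center between 0.027 and 0.05 m and distance of block_drawer_pull from where it was at the start of the episode below 0.015 m); the robot touches nothing.
It fails at once if the other drawer is shifted by more than 25 mm (distance of block_drawer_pull from where it was at the start of the episode above 0.025 m).
It also fails if it takes over 29 s, if anything falls off the work surface, if the arm or the gripper's body presses on something with over 40 N, if the wrist force passes 120 N, or if a joint passes its speed limit or range.

## Working session

There is one attempt and no reset: what is moved stays moved. The work goes in short steps, Python scripts to look and compute and a shell command to move; the robot and the scene stay as the last step left them, time stands still between calls to the robot, and variables do not carry over. Pictures are saved under pics/ and viewed, at most 10 in all, crops included, and the job is handed in when it is done.

```bash
mkdir -p pics
python3 - <<'E'
from workcell import *
import cv2,numpy as np
for n in("scene","top"):
    c=camera(n);cv2.imwrite(f"pics/{n}.png",c["frame"][...,::-1]);print(n,c["fx"],c["fy"],c["cx"],c["cy"]);print(np.round(c["extrinsics"],4).tolist())
o=get_obs();print(o)
E
```

```text
scene 429.1508728060618 429.1508728060618 313.1733351993169 197.05380337163857
[[-0.7218, 0.692, 0.0134, 0.4562], [0.5275, 0.5625, -0.6367, -0.2676], [-0.4481, -0.4525, -0.771, 1.1719], [0.0, 0.0, 0.0, 1.0]]
top 480.2588526749564 480.2588526749564 320.6408560121372 196.8488451879976
[[-0.0043, -0.999, 0.0447, -0.0281], [-0.9937, -0.0008, -0.1122, 0.6136], [0.1121, -0.0449, -0.9927, 0.821], [0.0, 0.0, 0.0, 1.0]]
{'clock': 0.1, 'joint_pos': array([-1.18362399,  0.33285099, -0.06472698,  1.4608573 ,  0.02162094,
        1.34991286, -0.08846868]), 'joint_velocities': array([-8.92487456e-04, -2.18264955e-03, -2.70868945e-03, -2.95390883e-04,
        4.66081338e-05,  2.12999373e-04,  1.00772311e-03]), 'tau': array([ 1.11243178e-03, -6.26746774e+01,  4.88206709e-02, -3.92428136e+01,
        1.62562594e-02,  6.97932832e-03, -7.23039284e-05]), 'position': array([0.24886405, 0.57295959, 0.24156915]), 'ee_rot': array([ 2.03416185e-01,  9.79092137e-01, -6.58413103e-04, -1.00327135e-04]), 'ft_force': array([-0.52243408, -0.513463  ,  0.33151924]), 'torque': array([0.0473094 , 0.00553598, 0.07504728]), 'grasp_force': 0.0, 'grip_width': 0.998655856459575}
```

View pics/scene.png

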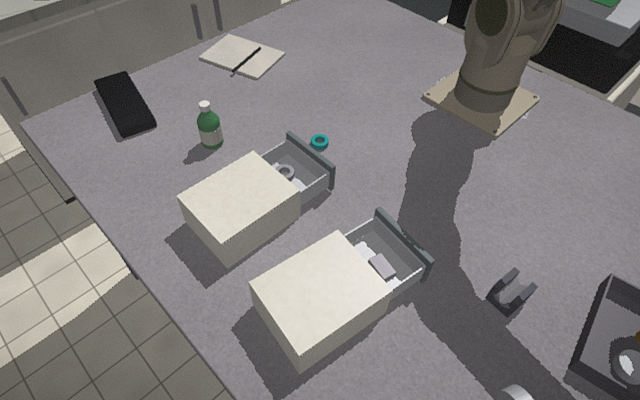

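View pics/top.png

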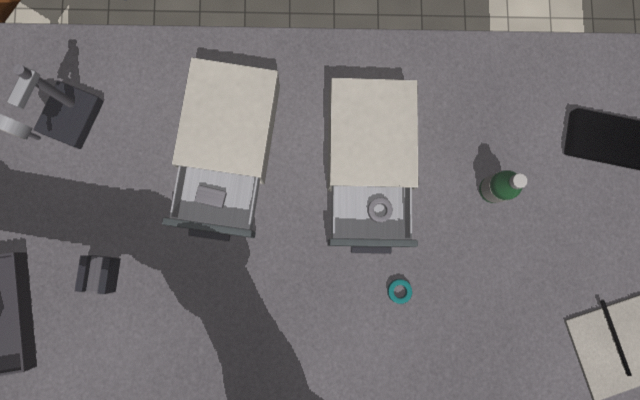

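The ring drawer is the right one in the top view: panel top edge at row ~242, cols 330–417, ring at (380,209). A turquoise decoy ring lies at (400,291), just in front of it. The block drawer is on the left.

```bash
cat > h.py <<'E'
import numpy as np
def ray(c,u,v,z):
    E=c["extrinsics"];R,t=E[:3,:3],E[:3,3]
    d=R.T@np.array([(u-c["cx"])/c["fx"],(v-c["cy"])/c["fy"],1]);o=-R.T@t
    return o+d*(z-o[2])/d[2]
E
python3 - <<'E'
from workcell import *
from h import *
import cv2
c=camera("top");f=c["frame"]
hsv=cv2.cvtColor(f,cv2.COLOR_RGB2HSV)
m=cv2.inRange(hsv,(80,120,60),(100,255,255));ys,xs=np.nonzero(m)
print("turq",len(xs),xs.min(),xs.max(),ys.min(),ys.max(),ray(c,xs.mean(),ys.mean(),.012).round(3))
for n,u,v,z in[("caseFL",331,186,.086),("caseFR",417.5,186,.086),("caseBL",332,80,.086),("caseBR",417,80,.086),("panL",329,243,.084),("panR",417,243,.084),("strip",371,252,.057),("ring",380,209,.041)]:
    print(n,ray(c,u,v,z).round(4))
cv2.imwrite("pics/crop.png",cv2.resize(f[170:310,310:440],None,fx=4,fy=4,interpolation=0)[...,::-1])
E
```

```text
turq 283 389 411 280 302 [ 0.445 -0.173  0.012]
caseFL [ 0.6262 -0.0444  0.086 ]
caseFR [ 0.6265 -0.1914  0.086 ]
caseBL [ 0.8108 -0.0474  0.086 ]
caseBR [ 0.8126 -0.1956  0.086 ]
panL [ 0.5308 -0.0406  0.084 ]
panR [ 0.5303 -0.1884  0.084 ]
strip [ 0.5156 -0.1147  0.057 ]
ring [ 0.5913 -0.1343  0.041 ]
```

View pics/crop.png

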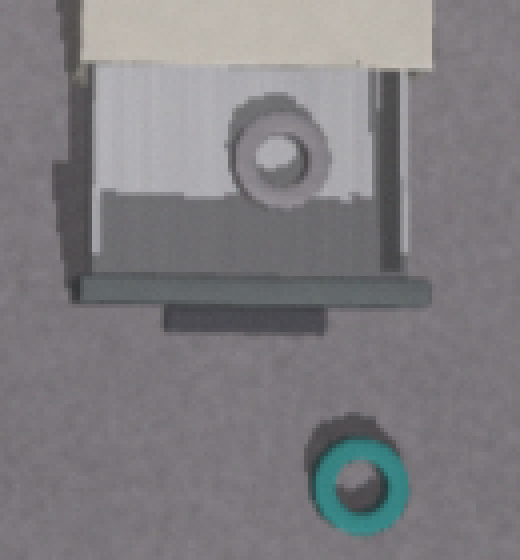

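The strip's front face is at x≈0.513, y≈-0.115, and the closing direction is about 1° off world x. With the drawer home, the strip face should sit at x≈0.602. Next I close the fingers, go in front of the strip at height and turn.

```bash
python3 -m inch '[{"slide":[0.03,-0.01,0],"yaw":0.02},{"slide":[0.06,-0.03,0],"yaw":0.05},{"slide":[0.09,-0.055,0],"yaw":0.08},{"slide":[0.115,-0.08,0],"yaw":0.11},{"slide":[0.14,-0.11,0],"yaw":0.14},{"slide":[0.16,-0.14,0],"yaw":0.17},{"slide":[0.175,-0.175,0],"yaw":0.2},{"slide":[0.19,-0.21,0],"yaw":0.23},{"slide":[0.2,-0.245,0],"yaw":0.26},{"slide":[0.206,-0.28,0],"yaw":0.29},{"slide":[0.206,-0.315,0],"yaw":0.32},{"slide":[0.206,-0.35,0],"yaw":0.35},{"slide":[0.206,-0.39,0],"yaw":0.38},{"slide":[0.206,-0.43,0],"yaw":0.39},{"slide":[0.206,-0.47,0],"yaw":0.39},{"slide":[0.206,-0.51,0],"yaw":0.39},{"slide":[0.206,-0.55,0],"yaw":0.39},{"slide":[0.206,-0.59,0],"yaw":0.39},{"slide":[0.206,-0.63,0],"yaw":0.39},{"slide":[0.206,-0.66,0],"yaw":0.39}]' 255 40
```

```text
clock: 1.82
position: [0.4542, -0.0902, 0.2425]
ee_rot: [0.011, 1.0, -0.0, 0.0]
ft_force: [1.7, -0.3, -0.5]
grip_width: -0.0
grasp_force: 0.0
```

```bash
python3 -m inch '[{"slide":[0,-0.01,-0.03]},{"slide":[0,-0.02,-0.06]},{"slide":[0,-0.028,-0.09]},{"slide":[0,-0.028,-0.12]},{"slide":[0,-0.028,-0.15]},{"slide":[0,-0.028,-0.17]},{"slide":[0,-0.028,-0.185]},{"slide":[0,-0.028,-0.19]},{"slide":[0,-0.028,-0.19]},{"slide":[0,-0.028,-0.19]}]'
python3 - <<'E'
from workcell import *
import cv2
c=camera("wrist");cv2.imwrite("pics/w.png",c["frame"][...,::-1])
c=camera("scene");cv2.imwrite("pics/s2.png",cv2.resize(c["frame"][90:310,180:480],None,fx=2.6,fy=2.6)[...,::-1])
print(get_obs()["position"],get_obs()["ft_force"])
E
```

```text
[ 0.45426931 -0.09211308  0.24248247] [0.35841028 0.80283595 0.41667917]invalid input
```

View pics/s2.png

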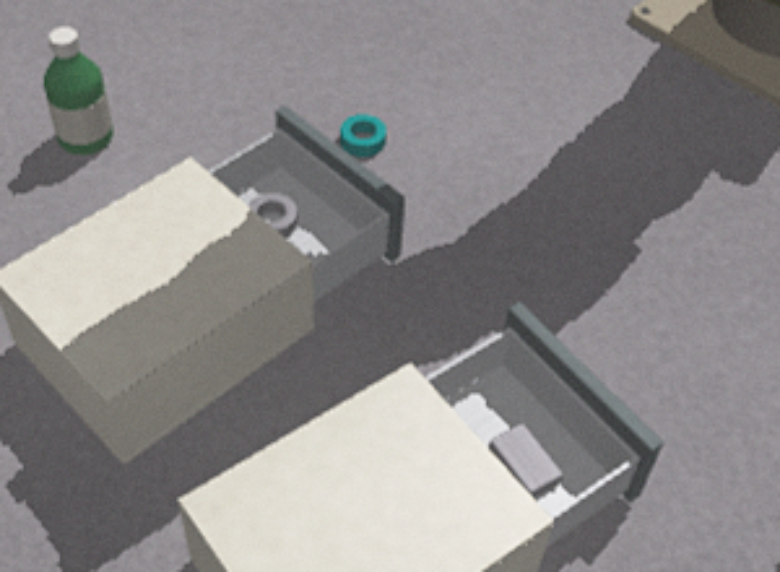

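View pics/w.png

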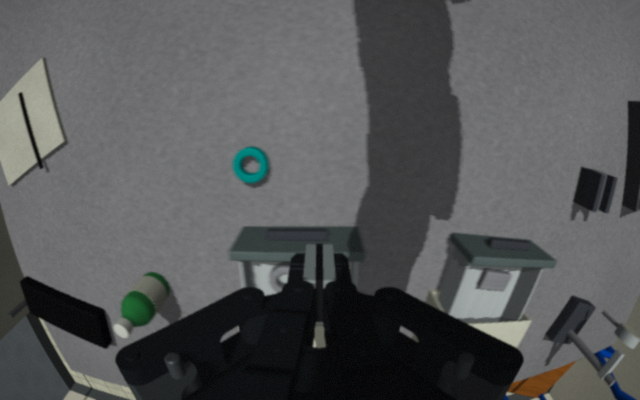

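The move was refused because it had no yaw. The wrist view shows the closed fingers at (320,260), and the ring drawer's strip centred at about (298,234). The scene view shows the way down is clear. I'll send it again with yaw.

```bash
python3 -m inch '[{"slide":[0,-0.01,-0.03],"yaw":0},{"slide":[0,-0.02,-0.06],"yaw":0},{"slide":[0,-0.025,-0.09],"yaw":0},{"slide":[0,-0.025,-0.12],"yaw":0},{"slide":[0,-0.025,-0.15],"yaw":0},{"slide":[0,-0.025,-0.17],"yaw":0},{"slide":[0,-0.025,-0.185],"yaw":0},{"slide":[0,-0.025,-0.19],"yaw":0},{"slide":[0,-0.025,-0.19],"yaw":0},{"slide":[0,-0.025,-0.19],"yaw":0}]'
python3 - <<'E'
from workcell import *
import cv2
c=camera("scene");cv2.imwrite("pics/s3.png",cv2.resize(c["frame"][60:290,180:480],None,fx=2.6,fy=2.6)[...,::-1])
print(get_obs()["position"],get_obs()["ft_force"])
E
```

```text
clock: 2.75
position: [0.4553, -0.1116, 0.0529]
ee_rot: [0.01, 1.0, 0.0, 0.0]
ft_force: [0.1, -1.0, -0.1]
grip_width: -0.003
grasp_force: 0.0
[ 0.45570745 -0.11166457  0.05329102] [ 0.56573004 -0.52052634  0.78816206]
```

View pics/s3.png

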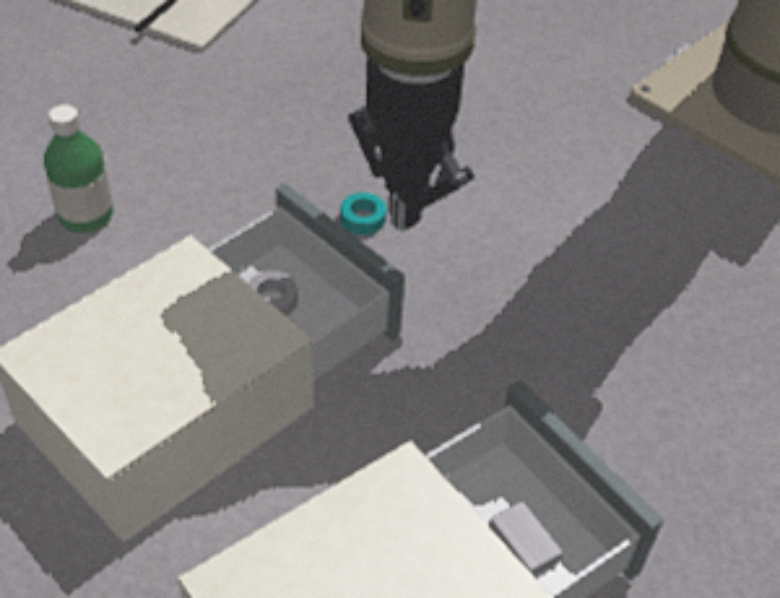

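The closed fingertips at (403,215) are in front of the ring drawer and clear of the turquoise ring. I push most of the way at about 60–70 mm/s.

```bash
python3 -m inch '[{"slide":[0.015,-0.002,0],"yaw":0},{"slide":[0.03,-0.003,0],"yaw":0},{"slide":[0.036,-0.003,0],"yaw":0},{"slide":[0.041,-0.003,0],"yaw":0},{"slide":[0.046,-0.003,0],"yaw":0},{"slide":[0.05,-0.003,0],"yaw":0},{"slide":[0.054,-0.003,0],"yaw":0},{"slide":[0.058,-0.003,0],"yaw":0},{"slide":[0.062,-0.003,0],"yaw":0},{"slide":[0.066,-0.003,0],"yaw":0},{"slide":[0.07,-0.003,0],"yaw":0},{"slide":[0.074,-0.003,0],"yaw":0},{"slide":[0.078,-0.004,0],"yaw":0},{"slide":[0.082,-0.004,0],"yaw":0},{"slide":[0.086,-0.004,0],"yaw":0},{"slide":[0.09,-0.004,0],"yaw":0},{"slide":[0.094,-0.004,0],"yaw":0},{"slide":[0.098,-0.004,0],"yaw":0},{"slide":[0.1,-0.004,0],"yaw":0},{"slide":[0.1,-0.004,0],"yaw":0}]'
python3 - <<'E'
from workcell import *
import cv2
c=camera("top");cv2.imwrite("pics/t4.png",cv2.resize(c["frame"][50:310,150:450],None,fx=2.3,fy=2.3)[...,::-1])
c=camera("scene");cv2.imwrite("pics/s4.png",cv2.resize(c["frame"][60:290,180:480],None,fx=2.6,fy=2.6)[...,::-1])
print(get_obs()["position"],get_obs()["ft_force"])
E
```

```text
clock: 4.47
position: [0.5557, -0.1156, 0.0524]
ee_rot: [0.01, 1.0, 0.0, 0.0]
ft_force: [0.8, 0.1, 0.4]
grip_width: -0.002
grasp_force: 0.0
[ 0.55518326 -0.11563873  0.05239204] [ 0.19855504  0.73648059 -0.43970035]
```

View pics/s4.png

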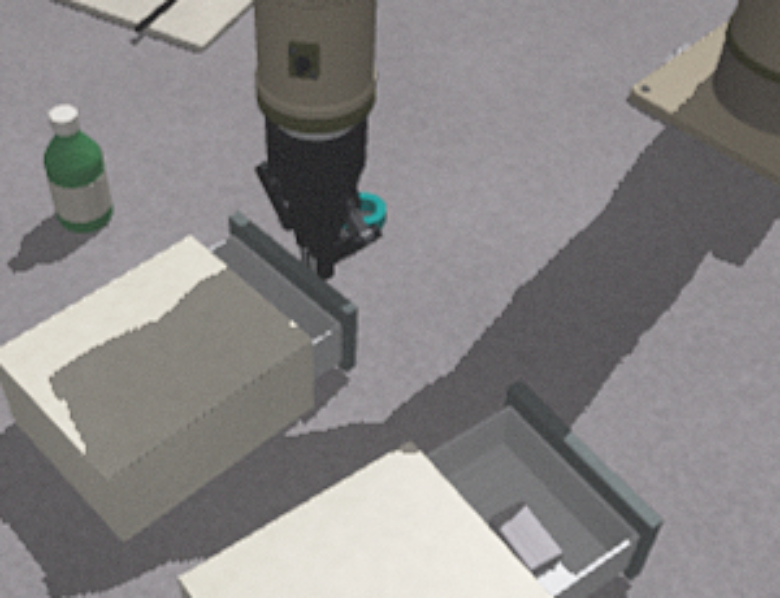

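The drawer follows the fingers; its panel is now at about (295,280) in the crop. I push on through the catch.

```bash
python3 -m inch '[{"slide":[0.003,0,0],"yaw":0},{"slide":[0.006,0,0],"yaw":0},{"slide":[0.009,0,0],"yaw":0},{"slide":[0.012,0,0],"yaw":0},{"slide":[0.014,0,0],"yaw":0},{"slide":[0.016,0,0],"yaw":0},{"slide":[0.018,0,0],"yaw":0},{"slide":[0.02,0,0],"yaw":0},{"slide":[0.022,0,0],"yaw":0},{"slide":[0.024,0,0],"yaw":0},{"slide":[0.026,0,0],"yaw":0},{"slide":[0.028,0,0],"yaw":0},{"slide":[0.03,0,0],"yaw":0},{"slide":[0.031,0,0],"yaw":0},{"slide":[0.032,0,0],"yaw":0},{"slide":[0.033,0,0],"yaw":0},{"slide":[0.033,0,0],"yaw":0}]'; python3 -m inch '[{"slide":[0.001,0,0],"yaw":0},{"slide":[0.002,0,0],"yaw":0},{"slide":[0.003,0,0],"yaw":0},{"slide":[0.003,0,0],"yaw":0}]'
```

```text
clock: 5.98
position: [0.5884, -0.1158, 0.0523]
ee_rot: [0.01, 1.0, -0.0, 0.0]
ft_force: [-0.7, -0.6, -1.1]
grip_width: 0.003
grasp_force: 0.5
clock: 6.32
position: [0.5917, -0.1154, 0.0525]
ee_rot: [0.01, 1.0, 0.0, 0.001]
ft_force: [0.0, 0.4, 0.4]
grip_width: -0.0
grasp_force: 0.0
```

There's no contact force now, so the catch has probably pulled the drawer away from the fingers. I feel for the stop in 1 mm steps.

```bash
python3 -m inch '[{"slide":[0.001,0,0],"yaw":0},{"slide":[0.002,0,0],"yaw":0},{"slide":[0.002,0,0],"yaw":0}]'; python3 -m inch '[{"slide":[0.001,0,0],"yaw":0},{"slide":[0.002,0,0],"yaw":0},{"slide":[0.002,0,0],"yaw":0}]'
python3 - <<'E'
from workcell import *
import cv2
c=camera("top");cv2.imwrite("pics/t5.png",cv2.resize(c["frame"][50:310,150:450],None,fx=2.3,fy=2.3)[...,::-1])
E
```

```text
clock: 6.57
position: [0.5929, -0.1154, 0.0523]
ee_rot: [0.01, 1.0, 0.0, -0.0]
ft_force: [-2.4, 1.0, 2.9]
grip_width: 0.001
grasp_force: 1.6
clock: 6.82
position: [0.593, -0.1155, 0.052]
ee_rot: [0.01, 1.0, 0.001, -0.002]
ft_force: [-12.8, 0.9, 8.7]
grip_width: -0.002
grasp_force: 6.2
```

View pics/t5.png

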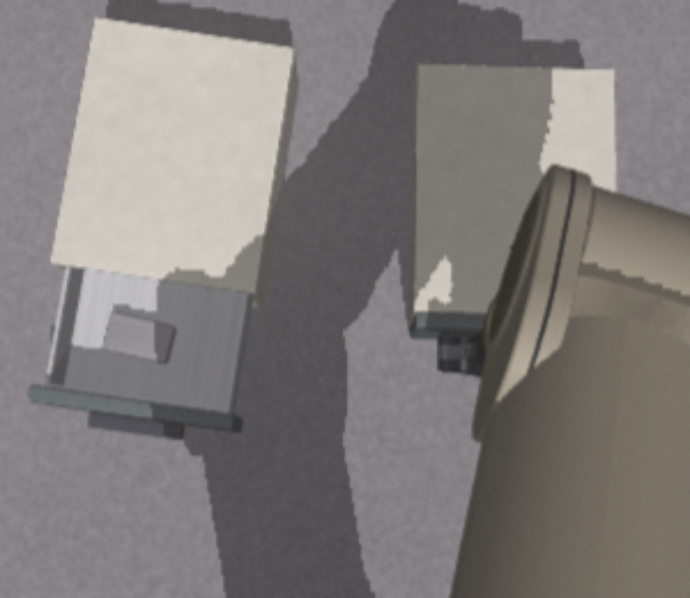

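The fingers stopped moving at x=0.593 as the force rose to 13 N: that is the firm stop, matching the predicted home position. In the top view the ring panel at (450,325) is flush with the case edge, and the block drawer is unchanged. Now I back straight off and check.

```bash
python3 -m inch '[{"slide":[-0.005,0,0],"yaw":0},{"slide":[-0.015,0,0],"yaw":0},{"slide":[-0.03,0,0],"yaw":0},{"slide":[-0.05,0,0],"yaw":0},{"slide":[-0.07,0,0],"yaw":0},{"slide":[-0.08,0,0.02],"yaw":0},{"slide":[-0.1,0,0.05],"yaw":0},{"slide":[-0.11,0.02,0.08],"yaw":0},{"slide":[-0.12,0.05,0.11],"yaw":0},{"slide":[-0.12,0.08,0.13],"yaw":0},{"slide":[-0.12,0.11,0.13],"yaw":0},{"slide":[-0.12,0.14,0.13],"yaw":0},{"slide":[-0.12,0.17,0.13],"yaw":0},{"slide":[-0.12,0.19,0.13],"yaw":0},{"slide":[-0.12,0.2,0.13],"yaw":0},{"slide":[-0.12,0.2,0.13],"yaw":0},{"slide":[-0.12,0.2,0.13],"yaw":0},{"slide":[-0.12,0.2,0.13],"yaw":0}]'
python3 - <<'E'
from workcell import *
from h import *
import cv2
f=camera("scene")["frame"];g=camera("top")["frame"]
cv2.imwrite("pics/f.png",np.hstack([cv2.resize(x,(400,400)) for x in(f[60:290,180:480],g[50:310,150:450])])[...,::-1])
E
```

```text
clock: 8.37
position: [0.4753, 0.0825, 0.1823]
ee_rot: [0.011, 1.0, -0.0, 0.0]
ft_force: [0.2, -0.1, 0.2]
grip_width: 0.002
grasp_force: 0.0
```

View pics/f.png

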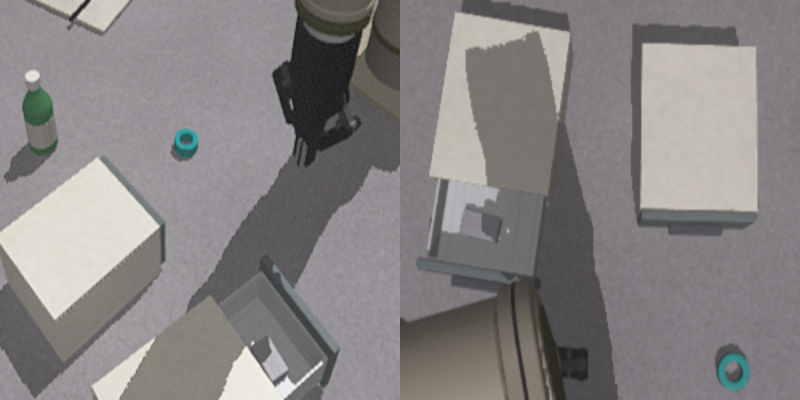

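The ring drawer is flush with its case in both views (right panel at (700,217)). The other drawer and the turquoise ring haven't moved, and the robot is clear of everything.

```bash
python3 -c "
from workcell import *
print(hand_in())"
```

```text
the job is handed in; nothing more can be done
None
```

The ring drawer is pushed home against its stop and stayed flush after I backed off; the block drawer and turquoise ring look unmoved, and the job was handed in at about 8.5 s. The ring was not visible once the drawer closed, so I could not check that it still lies flat.

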